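# Load the chip carrier under the spring clip of the bonding stage

## Task

Press the orange thumb bar of the spring clip down with one fingertip so that its black nose lifts, and while you keep it held down, push the blue chip carrier with the other fingertip along its channel beneath the nose, all the way home against the black end stop. Then let the bar up so that the clip clamps the carrier, and take the hand away. Do not lift or carry the carrier, and leave everything else where it is.

Things in the scene. Friction and masses are not known exactly. Their poses are not given: they have to be found in the camera images.
- stage: Fixed aluminium plate 180 x 124 x 20 mm (place, yaw vary). Origin on the bench below the clip nose, on the channel's centre line; z up, +x the push direction, roughly away from the robot. Plate spans x -110..70, y -50..74 mm, top z 20 mm. Channel: the plate's top between two dark rails 4 mm high, x -66..14, inner faces at y -21.5 and 21.5 mm.
- stop (a point): Middle of the black end stop's face that the carrier must touch, at stage x 14, y 0, z 25 mm; the stop is 8 x 44 mm, 10 mm high above the plate.
- hinge (a point): Middle of the clip's hinge axis, stage x -45, y 30, z 34 mm. The hinge tube (8 mm thick) runs along stage x from -99 to 9 mm; end brackets, 12 mm wide in y, reach z 38 mm at x -104..-96 and 9..17 mm.
- carrier: Blue flat carrier 44 (x) x 40 (y) x 6 mm, about 60 g, loose in the channel (1.5 mm play each side), brass and black chip on top. Origin: centre of its underside. At its rear (-x) edge stands a push lip, 36 mm wide, x -22..-16, top 18 mm above the underside: push its flat rear face. Starts short of the nose, which blocks it while the clip is shut. Home, its origin is at stage x -8 mm.
- clip (a joint): Sprung see-saw clip hinged along stage x: 0 shut, 0.28 rad bar fully down (end of travel). Pressing the bar lowers it and raises the nose. The carrier passes under the nose only above 0.12 rad; hold it above 0.14, better 0.2 or more. It springs back; 2.5 N on the bar starts it moving, 4.5 N holds it fully down. Clamping the seated carrier it reads about 0.12.
- thumb_bar (a point): Orange bar of the clip, 70 (stage x) x 26 x 4 mm. Point: centre of its top. Spans stage x -95..-25, centre line y 56 mm; top z 34 mm and sloping when shut, level at z 27 mm fully down. Works alike anywhere along its length; a fingertip can slide along it. One tip on its centre line and one 52 mm away at stage y 4 mm, behind the lip, are at equal height and can push together.
- clip_nose (a point): Black nose block at the end of the clip's steel arm, 12 x 12 x 7 mm, over the channel at stage x -6..6, y about -4 mm. Point at the centre of its underside: 22 mm above the bench when shut (2 mm above the channel floor), about 31 mm with the bar fully down.
- vial: Bystander: small amber glass bottle, 22 mm across, 42 mm tall, on the stage plate beyond the stop. Origin at its underside.
- spool: Bystander: brass wire spool, 32 mm across, 18 mm high, on the stage plate beyond the stop. Origin at its underside.
- tweezers: Bystander: steel tweezers 118 mm long lying on the bench right of the stage. Origin mid-length at the underside.
- driver: Bystander: screwdriver with green handle, 160 mm, lying left of the stage.
- dish: Bystander: shallow glass dish 84 mm across, 16 mm high, on the bench. Origin at its underside.
- chip_box: Bystander: flat clear box 70 x 70 x 23 mm on the bench. Origin at its underside.
- beaker: Bystander: white cup 60 mm across, 70 mm tall, on the bench right of the stage. Origin at its underside.
Things that resemble listed ones, but are neither listed nor needed, are in the scene too. There is more than one size of the carrier; the job needs the smaller.

How it is judged:
By the outcome, as a careful person would: the job done as asked, in the order asked, and still so for the second after the job is handed in, with the robot touching nothing.
It also fails if it takes over 54 s, if anything falls off the work surface, if the arm or the gripper's body presses on something with over 40 N, if the wrist force passes 120 N, or if a joint passes its speed limit or range.

## Robot

A 7-joint arm with a two-finger parallel gripper is mounted at the origin on the work surface. World frame = base frame: x ahead of the robot, y to its left, z up, the work surface at z = 0. Lengths are in m, angles in rad, forces in N, time in s.
With the tool pointing down it reaches from about 0.35 to 0.9 m from the base axis. Payload 8.1 kg.
Tool frame: the origin (TCP) lies between the finger pads; the fingertips stand 22 mm ahead of it and the grasp point (between the pads) lies 3 mm ahead of it; z points along the fingers, x is the direction in which the jaws open and shut, and the axes are right-handed (so a half turn about z gives the same grasp; the last joint's range is limited). The gripper opens to 92 mm and grips with 3 to 60 N. Pads are 19 mm wide; open, the fingers measure 130 mm over their backs; the gripper's body (75 mm by 190 mm) begins 47 mm behind the grasp point.
Start: joints at [1.019, 0.434, 0.025, 1.573, -0.012, 1.134, -0.075], TCP at [0.271, -0.563, 0.249] pointing down, gripper open.
Joint ranges: [-2.62, 2.62], [-0.44, 2.09], [-1.27, 1.32], [0.08, 2.57], [-1.32, 4.46], [0.12, 2], [-2.74, 2.74]. Speed limits (rad/s): [2.22, 2.22, 3.01, 3.01, 3.14, 3.14, 3.14].

## Interface

Orientations are given as a rotation vector (axis times angle).
In Python, from cell import arm, vision, order gives the robot as it stands.
- The arm moves only by the tool apply_moves, never from a script. Its argument "commands" is a list of rows, each a list of 6 numbers: the shift along the tool's x, y, z in cm, then the turn, a rotation vector about the tool's x, y, z in rad. A call has 1 to 5 rows; each row shifts and turns the commanded pose from where the row before left it, along the tool's axes as they then stand; what a row does not reach is not made up. A row lasts 1/10 s, in which the tool goes at most 50 mm and 8.59 degrees, less where a joint would pass 70% of its speed; a pose out of reach is approached as far as the arm can. A call with a gripper value outside its range is refused whole. "claw" is the closure, from -1 (fully open) to 1 (shut), so that 0 is half open, set as the call begins (left out, the last holds). The fingers move at their own pace and stop on an object; "newtons" is the grip in N (left out, the last holds). Time passes only in rows, so rows that do not move let the fingers close. It gives the time, the measured TCP pose, the force and the opening at its end, in the units of the state.
- arm.observe(): the state, without advancing time (a new reading comes with each control period).
- vision.get_image(name): name is "scene" or "top" or "wrist"; returns (picture, depth): 384x512x3 uint8, red, green, blue; 384x512 float32, m along the optical axis (not along the pixel's ray), 0 where there is no reading.
- vision.get_calibration(name): a dict with "K" (3x3 intrinsics, pixels), "R" (3x3) and "t" (3): a world point X has camera coordinates R X + t. Camera axes: x right, y down, z forward; pixel columns grow to the right and rows downward; lengths in m; the calibration is good to about 2 mm. A picture is of the moment at which its call begins: read the wrist's pose just before it. get_calibration takes no time and is no camera call; for the wrist camera it gives the pose at the moment of the call.
- order.sign_off(): hands the job in, once; it reports no verdict.
The state is a dict: "clock": time; "joints": joint angles; "dq": joint speeds; "joint_efforts": joint torques, N m; "position": TCP position; "ee_rot": TCP orientation; "force": force on the tool from outside, world axes, zero at the start; "ft_torque": the same for the moment, N m; "width": opening from 0.0 (shut) to 1.0 (fully open).
Only numpy, scipy, OpenCV 4.12 (cv2) and the standard library are available. Lean on these libraries where they do the work, as an engineer would, in place of code of your own. Each camera call takes 0.05 s, during which the arm holds its last target.

## Working session

There is one attempt and no reset: what is moved stays moved. The work goes in short steps, Python scripts to look and compute and a tool call to move; the robot and the scene stay as the last step left them, time stands still between calls to the robot, and variables do not carry over. Pictures are saved under pics/ and viewed, and the job is handed in when it is done.

Besides the shell and the picture viewer there is one more tool, called after "Call:" by a JSON object that holds its "fn" and its "kwargs", one argument or row to a line. apply_moves: Moves the arm, as the interface text tells. Its arguments: {"type":"object","properties":{"commands":{"type":"array","items":{"type":"array","items":{"type":"number"}}},"claw":{"type":"number"},"newtons":{"type":"number"}},"required":["commands"]}

```bash
mkdir -p pics; ls; python3 - <<'E'
from cell import arm, vision
import cv2, numpy as np
print(arm.observe())
for n in ("scene","top","wrist"):
    im,d=vision.get_image(n); c=vision.get_calibration(n)
    print(n,c)
    cv2.imwrite(f"pics/{n}0.png",cv2.cvtColor(im,cv2.COLOR_RGB2BGR)); np.save(f"pics/{n}0.npy",d)
E
```

```text
pics
{'clock': 0.0, 'joints': array([ 1.01940044,  0.43524652,  0.02498577,  1.57410061, -0.01162492,
        1.13397265, -0.07511166]), 'dq': array([ 0.00111483, -0.00066152, -0.00013149, -0.00141443, -0.00121401,
        0.00133157,  0.00098491]), 'joint_efforts': array([ 3.93004711e-06, -6.67861533e+01,  9.84403342e-01, -3.14463544e+01,
       -6.08418253e-02,  4.29270440e-02,  1.39097669e-04]), 'position': array([ 0.2709227 , -0.56270429,  0.24792909]), 'ee_rot': array([-2.65935349e+00,  1.67118051e+00,  2.20269692e-03]), 'force': array([0.75671579, 0.83965168, 0.52166003]), 'ft_torque': array([ 0.02918827, -0.04864544,  0.00190647]), 'width': 0.9999754100160217}
scene {'K': array([[460.90080391,   0.        , 258.75533324],
       [  0.        , 460.90080391, 190.51685667],
       [  0.        ,   0.        ,   1.        ]]), 'R': array([[-0.87660343,  0.4812068 , -0.00253826],
       [ 0.37013814,  0.6708827 , -0.64258397],
       [-0.3075129 , -0.56423082, -0.76621106]]), 't': array([ 0.55007242, -0.20018688,  1.20245517])}
top {'K': array([[492.75187472,   0.        , 258.22695516],
       [  0.        , 492.75187472, 199.44913894],
       [  0.        ,   0.        ,   1.        ]]), 'R': array([[ 0.01179949, -0.99992126, -0.00427178],
       [-0.98680539, -0.0109546 , -0.16153983],
       [ 0.16148032,  0.0061215 , -0.98685695]]), 't': array([-0.01974957,  0.60966532,  0.93382741])}
wrist {'K': array([[334.27830133,   0.        , 256.0071305 ],
       [  0.        , 334.27830133, 194.62080169],
       [  0.        ,   0.        ,   1.        ]]), 'R': array([[ 0.43353081, -0.90113798, -0.00117263],
       [-0.87154287, -0.41962286,  0.25363297],
       [-0.22905037, -0.10893571, -0.96729982]]), 't': array([-0.62462451, -0.03117439,  0.3889594 ])}
```

View pics/scene0.png

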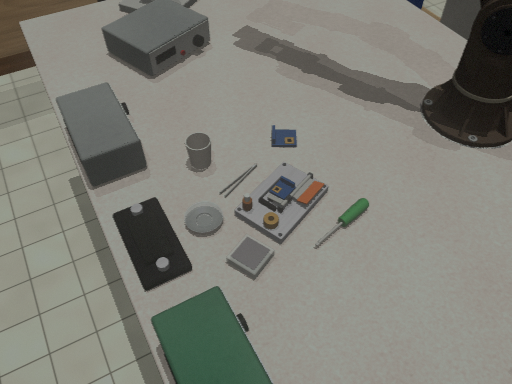

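View pics/top0.png

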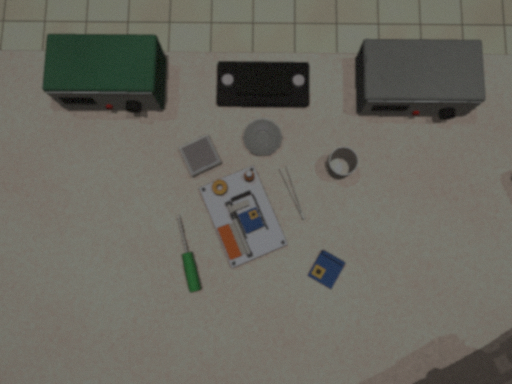

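View pics/wrist0.png

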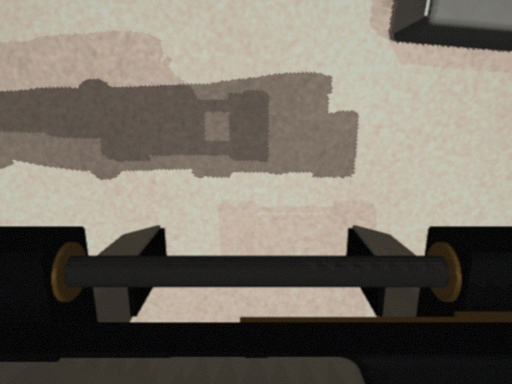

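The scene and top views show the stage at top (242,217). The blue carrier lies in its channel at top (250,218), and a second blue carrier is loose on the bench at top (326,268), probably the larger one. The orange bar is at top (229,241). I'll check these in an enlarged crop.

```bash
python3 - <<'E'
import cv2
a=cv2.imread('pics/top0.png')[155:295,180:355]
cv2.imwrite('pics/topc.png',cv2.convertScaleAbs(cv2.resize(a,None,fx=4.2,fy=4.2,interpolation=cv2.INTER_CUBIC),alpha=1.4))
a=cv2.imread('pics/scene0.png')[155:245,225:335]
cv2.imwrite('pics/scenec.png',cv2.resize(a,None,fx=6,fy=6,interpolation=cv2.INTER_CUBIC))
E
```

```text
(no output)
```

View pics/topc.png

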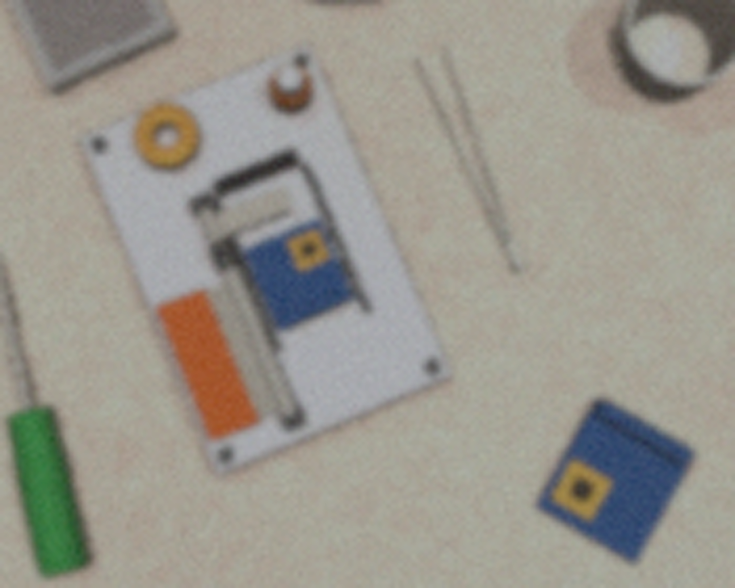

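View pics/scenec.png

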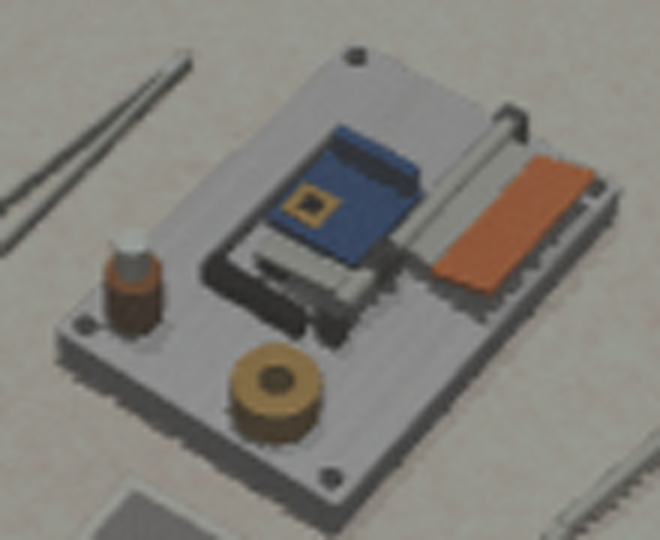

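```bash
cat > h.py <<'E'
import numpy as np, cv2
from scipy.optimize import least_squares
from scipy.spatial.transform import Rotation as Ro
def ray(c,uv,z):
    K,R,t=c['K'],c['R'],c['t']; C=-R.T@t
    d=R.T@np.linalg.inv(K)@np.array([uv[0],uv[1],1.]); return C+d*(z-C[2])/d[2]
def proj(c,X):
    p=(c['K']@(c['R']@np.asarray(X).T+c['t'][:,None])).T; return p[:,:2]/p[:,2:]
def S2W(p,X):
    X=np.atleast_2d(X).astype(float); c,s=np.cos(p[2]),np.sin(p[2])
    return np.c_[p[0]+c*X[:,0]-s*X[:,1],p[1]+s*X[:,0]+c*X[:,1],X[:,2]]
def W2S(p,X):
    X=np.atleast_2d(X); c,s=np.cos(p[2]),np.sin(p[2]); d=X[:,:2]-np.array(p[:2])
    return np.c_[c*d[:,0]+s*d[:,1],-s*d[:,0]+c*d[:,1],X[:,2]]
def fit(obs):
    # obs: list of (calib, pts stage, px)
    f=lambda p: np.concatenate([(proj(c,S2W(p,X))-px).ravel() for c,X,px in obs])
    r=least_squares(f,[0.6,0,0.3]); return r.x,r.fun.reshape(-1,2)
E
python3 - <<'E'
from h import *
from cell import arm,vision
t=vision.get_calibration('top'); s=vision.get_calibration('scene')
X=np.array([[70,74,20],[70,-50,20],[-110,-50,20],[-110,74,20]])/1e3
pt=np.array([[83,140],[308,45],[450,378],[222,472]])/4.2+[180,155]-0.4
ps=np.array([[330,505],[62,335],[350,45],[617,190]])/6+[225,155]-.4
for o in ([(t,X,pt)],[(s,X,ps)],[(t,X,pt),(s,X,ps)]):
    p,r=fit(o); print(p,np.degrees(p[2]),r.round(1).tolist())
# carrier lip rear top edge in topc: approx
for uv in [(280,328),(352,297),(308,250)]:
    print(W2S(p,ray(t,np.array(uv)/4.2+[180,155],0.026))*1e3)
b=[ray(t,np.array(uv)/4.2+[180,155],0) for uv in [(540,503),(600,400),(693,455),(634,560)]]
print('decoy',[np.linalg.norm(b[i]-b[(i+1)%4]).round(4) for i in range(4)])
b=[ray(t,np.array(uv)/4.2+[180,155],0.026) for uv in [(247,250),(318,222),(352,297),(280,328)]]
print('carr',[np.linalg.norm(b[i]-b[(i+1)%4]).round(4) for i in range(4)])
a=arm.observe();print(Ro.from_rotvec(a['ee_rot']).as_matrix().round(3))
c=vision.get_calibration('wrist'); M=Ro.from_rotvec(a['ee_rot']).as_matrix()
print('cam in tool',(M.T@(-c['R'].T@c['t']-a['position'])).round(3),(c['R']@M).round(3))
E
```

```text
[0.60399954 0.01569955 0.41208755] 23.6108774370643 [[-1.1, -0.5], [0.7, -0.8], [1.4, -0.3], [-0.9, 1.4]]
[0.60474458 0.01693466 0.40959408] 23.46801204603841 [[0.9, 1.1], [-1.8, -0.4], [-0.0, -0.9], [1.0, -0.3]]
[0.60426377 0.01613978 0.411128  ] 23.55589902608136 [[-1.3, -0.7], [0.5, -0.9], [1.1, -0.4], [-1.2, 1.3], [1.0, 0.7], [-1.8, -0.7], [-0.1, -1.2], [0.9, -0.6]]
[[-57.24346078  18.18863579  26.        ]]
[[-56.9329337  -19.58665438  26.        ]]
[[-27.59089476  -8.88805857  26.        ]]
decoy [np.float64(0.0584), np.float64(0.0522), np.float64(0.0587), np.float64(0.0527)]
carr [np.float64(0.037), np.float64(0.0401), np.float64(0.0378), np.float64(0.0412)]
[[ 0.434 -0.901 -0.001]
 [-0.901 -0.434  0.001]
 [-0.001  0.    -1.   ]]
cam in tool [ 0.    -0.068 -0.135] [[ 1.     0.    -0.   ]
 [-0.     0.967 -0.254]
 [-0.     0.254  0.967]]
```

The job's carrier is the one in the channel: it measures about 37–40 mm, against about 58×52 mm for the one on the bench. Top and scene agree on the stage pose to about 1 mm. Next I'll work out the approach move.

```bash
cat >> h.py <<'E'
P0=np.array([0.60426,0.01614,0.41113])
def delta(a,p,sx,sy,z):
    """tool-frame cm from current TCP to stage (sx,sy mm) with TCP z (m); and yaw err about tool z (tool x = -stage y)"""
    M=Ro.from_rotvec(a['ee_rot']).as_matrix()
    T=S2W(p,[[sx/1e3,sy/1e3,z]])[0]
    c,s=np.cos(p[2]),np.sin(p[2])
    G=np.array([[s,-c,0],[-c,-s,0],[0,0,-1]])
    return (M.T@(T-a['position'])*100).round(2),Ro.from_matrix(M.T@G).as_rotvec().round(4),T.round(4)
E
python3 - <<'E'
from h import *
from cell import arm
print(delta(arm.observe(),P0,-75,30,0.22))
E
```

```text
(array([-40.98, -47.76,   2.85]), array([0.0002, 0.0012, 0.0376]), array([0.5235, 0.0137, 0.22  ]))
```

Call:
{"fn": "apply_moves", "kwargs": {
  "commands": [
    [-2.7,-3.2,0.2,0,0,0.0376],
    [-2.7,-3.2,0.2,0,0,0],
    [-2.7,-3.2,0.2,0,0,0],
    [-2.7,-3.2,0.2,0,0,0],
    [-2.7,-3.2,0.2,0,0,0]
  ],
  "claw": 0
}}

```text
clock: 0.65
position: [0.3628, -0.3731, 0.2385]
ee_rot: [2.628, -1.721, -0.0]
force: [0.8, -0.3, 0.2]
width: 0.611
```

Call:
{"fn": "apply_moves", "kwargs": {
  "commands": [
    [-2.7,-3.2,0.2,0,0,0],
    [-2.7,-3.2,0.2,0,0,0],
    [-2.7,-3.2,0.2,0,0,0],
    [-2.7,-3.2,0.2,0,0,0],
    [-2.7,-3.2,0.2,0,0,0]
  ]
}}

```text
clock: 1.15
position: [0.4555, -0.1855, 0.2287]
ee_rot: [2.628, -1.721, 0.0]
force: [1.3, -0.4, -0.6]
width: 0.502
```

```bash
python3 - <<'E'
from h import *
from cell import arm
a=arm.observe();print(delta(a,P0,-75,30,0.22),a['clock'],a['width'],a['joints'])
E
```

```text
(array([-15.54, -14.19,   0.86]), array([ 0.    , -0.0001, -0.0002]), array([0.5235, 0.0137, 0.22  ])) 1.15 0.5021238998236436 [ 0.41129396  0.24919109 -0.16231251  1.90625797  0.04781772  0.98977781
 -0.93223546]
```

Call:
{"fn": "apply_moves", "kwargs": {
  "commands": [
    [-3,-2.6,0.2,0,0,0],
    [-3,-2.6,0.2,0,0,0],
    [-3,-2.6,0.2,0,0,0],
    [-3,-2.6,0.1,0,0,0],
    [-3,-2.6,0.1,0,0,0]
  ]
}}

```text
clock: 1.65
position: [0.5145, 0.0039, 0.2206]
ee_rot: [2.628, -1.721, -0.0]
force: [0.2, -0.6, 0.3]
width: 0.5
```

Call:
{"fn": "apply_moves", "kwargs": {
  "commands": [
    [0,0,0,0,0,0],
    [0,0,0,0,0,0]
  ]
}}

```text
clock: 1.85
position: [0.5143, 0.0033, 0.2204]
ee_rot: [2.63, -1.718, -0.001]
force: [0.1, -0.9, -0.4]
width: 0.501
```

```bash
python3 - <<'E'
from h import *
from cell import arm,vision
a=arm.observe();print(delta(a,P0,-75,30,0.22),a['clock'],a['width'],a['force'])
c=vision.get_calibration('wrist')
im,d=vision.get_image('wrist'); np.save('pics/w1.npy',d)
im=cv2.cvtColor(im,cv2.COLOR_RGB2BGR)
cv2.imwrite('pics/w1.png',cv2.convertScaleAbs(cv2.resize(im,None,fx=1.5,fy=1.5),alpha=1.2))
E
```

```text
(array([-0.58, -1.27,  0.04]), array([0.0007, 0.0003, 0.0024]), array([0.5235, 0.0137, 0.22  ])) 1.85 0.5006215306154211 [ 0.09423236 -0.90149266 -0.35010183]
```

View pics/w1.png

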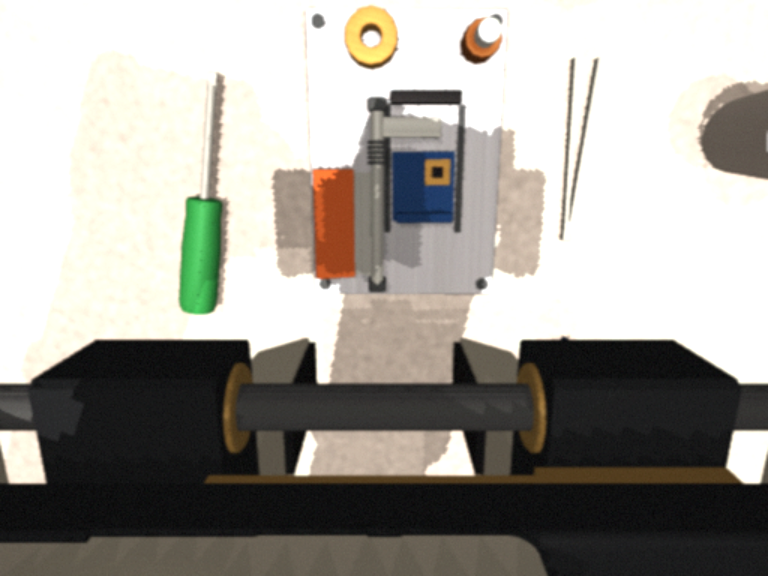

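```bash
python3 - <<'E'
from h import *
from cell import arm,vision
c=vision.get_calibration('wrist')
im,d=vision.get_image('wrist'); np.save('pics/w2.npy',d)
im=cv2.cvtColor(im,cv2.COLOR_RGB2BGR)
cv2.imwrite('pics/w2.png',im)
import pickle; pickle.dump((c,arm.observe()),open('pics/w2.pkl','wb'))
cv2.imwrite('pics/w2a.png',cv2.resize(im[0:205,190:350],None,fx=5,fy=5,interpolation=cv2.INTER_CUBIC)[:1000][:, :800][:600])
cv2.imwrite('pics/w2b.png',cv2.resize(im[100:205,190:350],None,fx=5,fy=5,interpolation=cv2.INTER_CUBIC))
cv2.imwrite('pics/w2f.png',cv2.convertScaleAbs(cv2.resize(im[215:320,150:250],None,fx=5.5,fy=5.5,interpolation=cv2.INTER_CUBIC),alpha=2))
print(d[225:300:8,155:225:6])
E
```

```text
[[0.37854883 0.3780468  0.3773823  0.37786224 0.37709853 0.37822276
  0.37736297 0.37559634 0.16688526 0.3777954  0.37776914 0.37577152]
 [0.08649598 0.08823667 0.38069984 0.38058454 0.15620172 0.15622023
  0.15612207 0.15601608 0.15835251 0.16130012 0.3807321  0.37913105]
 [0.08288451 0.08856872 0.09542137 0.14596365 0.14715384 0.14696208
  0.14691721 0.14622541 0.14942563 0.16200519 0.38171282 0.38219354]
 [0.08264413 0.08607884 0.09020649 0.13892095 0.13854133 0.1392237
  0.13875964 0.14246108 0.14209479 0.16153923 0.38583422 0.38458374]
 [0.08155099 0.08498847 0.0852574  0.08493109 0.08530806 0.08444149
  0.08498844 0.08584684 0.08418955 0.08453427 0.08457847 0.08470755]
 [0.08117994 0.08283339 0.08199358 0.08438213 0.08258968 0.08302791
  0.08257624 0.08205532 0.08210114 0.08276048 0.08366773 0.08267712]
 [0.08072358 0.0832537  0.08174808 0.08253032 0.08207847 0.08176849
  0.08267329 0.08228122 0.08276149 0.08165003 0.08319879 0.08237365]
 [0.08062875 0.08298323 0.08296031 0.08241293 0.08295079 0.08259756
  0.08276238 0.08255355 0.0827978  0.0835167  0.0829647  0.08255905]
 [0.07953305 0.08447998 0.09388676 0.10405117 0.10961251 0.1179815
  0.12543605 0.12835795 0.14411516 0.39792046 0.39889446 0.39672452]
 [0.08039494 0.08533621 0.09408764 0.10065939 0.1087434  0.11643249
  0.12669499 0.12886308 0.4013488  0.39984745 0.40132576 0.40110424]]
```

View pics/w2a.png

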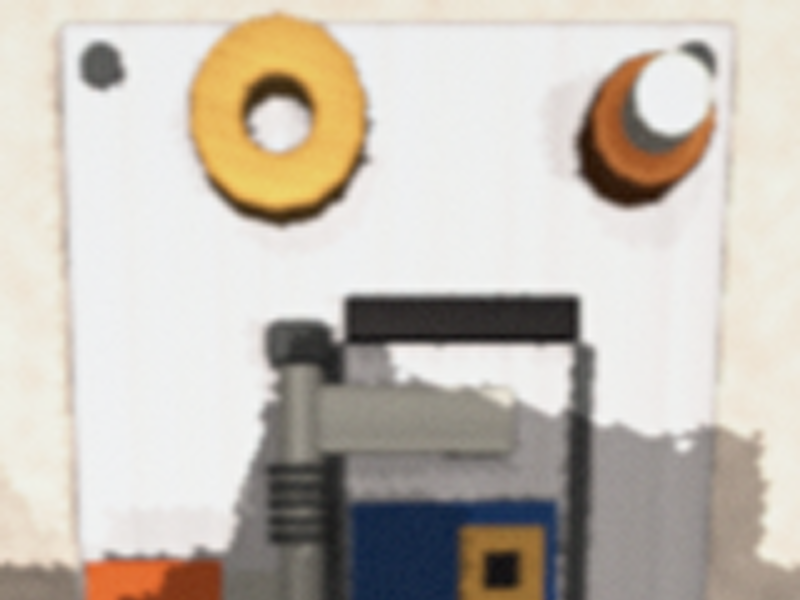

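View pics/w2b.png

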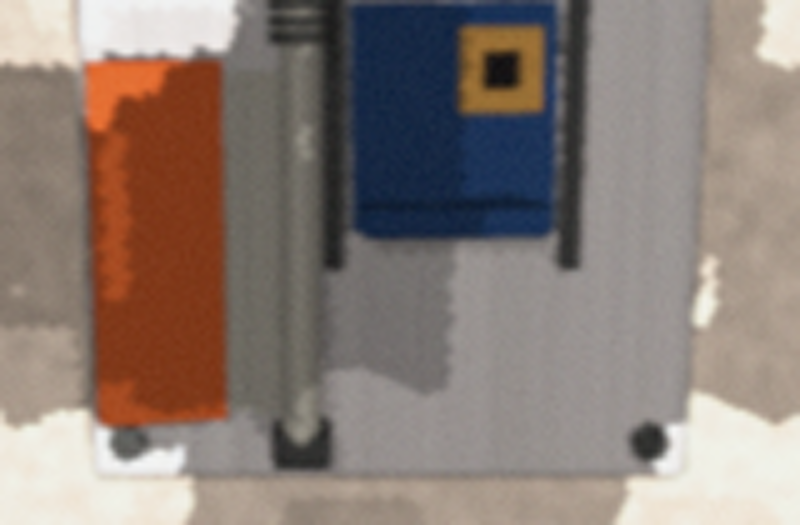

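View pics/w2f.png

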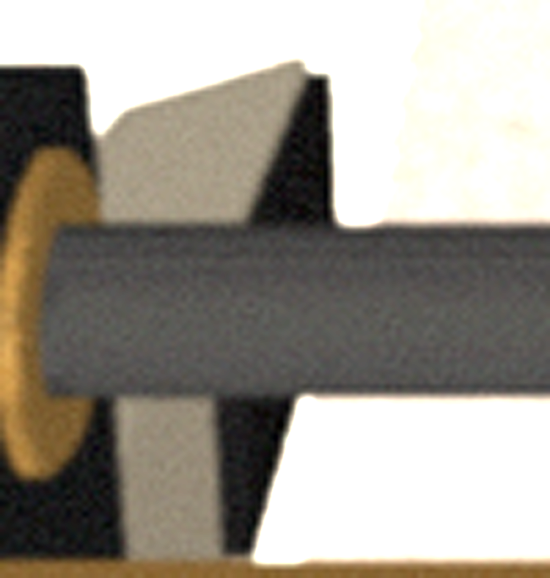

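```bash
python3 - <<'E'
from h import *
import pickle
c,a=pickle.load(open('pics/w2.pkl','rb')); M=Ro.from_rotvec(a['ee_rot']).as_matrix()
d=np.load('pics/w2.npy')
def tool(u,v,z):
    X=np.linalg.inv(c['K'])@[u,v,1]*z; return (M.T@(c['R'].T@(X-c['t'])-a['position'])*1e3).round(1)
for (x,y) in [(296,72),(302,68),(316,85),(325,82),(200,100),(140,115),(130,125),(110,160),(240,200),(120,210)]:
    u,v=150+x/5.5-.4,215+y/5.5-.4; print(x,y,d[round(v),round(u)],tool(u,v,d[round(v),round(u)]))
# stage fit with wrist: 
q=lambda L,oy: np.array(L)/5.+[190,oy]-.4
w=q([(62,25),(732,25)],0); w2=q([(687,475),(97,475)],100)
px=np.r_[w,w2]; X=np.array([[70,74,20],[70,-50,20],[-110,-50,20],[-110,74,20]])/1e3
st=q([(346,300),(580,300)],0)  # stop top far corners z30, x 22, y +-22
X=np.r_[X,[[.022,.022,.030],[.022,-.022,.030]]]; px=np.r_[px,st]
p,r=fit([(c,X,px)]); print(p,r.round(1).tolist())
pts=q([(370,237),(545,237)],100)
for z in (.038,.026): print('lip',[ (W2S(p,ray(c,u,z))*1e3).round(1) for u in pts])
for z in (.026,): print('front',[ (W2S(p,ray(c,u,z))*1e3).round(1) for u in q([(352,503),(556,500)],0)])
for u in q([(225,415),(97,425),(222,60),(84,62)],100): print('bar',(W2S(p,ray(c,u,.034))*1e3).round(1))
# depth of bar
for x,y in [(120,100),(200,100),(130,380),(210,380)]:
    u,v=190+x/5,100+y/5; z=d[int(v),int(u)]; X=np.linalg.inv(c['K'])@[u,v,1]*z; print('bard',(W2S(p,c['R'].T@(X-c['t']))*1e3).round(1))
E
```

```text
296 72 0.16281661 [-26.  -11.8  18.2]
302 68 0.16448745 [-25.7 -11.5  19.8]
316 85 0.16388272 [-24.4 -10.3  18.9]
325 82 0.1636022 [-23.5 -10.6  18.7]
200 100 0.15561013 [-33.  -12.   10.8]
140 115 0.15230867 [-37.2 -12.    7.4]
130 125 0.15175273 [-37.9 -11.4   6.6]
110 160 0.14481223 [-37.8 -11.3  -0.6]
240 200 0.13689078 [-26.1 -11.6  -8.7]
120 210 0.13433853 [-34.4 -11.9 -11.2]
[0.60470662 0.01496074 0.4134957 ] [[-1.6, -0.6], [1.8, -1.0], [0.4, 1.6], [-0.8, 1.9], [-0.7, -0.4], [0.9, -0.5]]
lip [array([[-56.7,  16.9,  38. ]]), array([[-56.8, -16.2,  38. ]])]
lip [array([[-58.1,  16.7,  26. ]]), array([[-58.2, -17.7,  26. ]])]
front [array([[-13.8,  20.2,  26. ]]), array([[-13.4, -18.5,  26. ]])]
bar [[-92.1  45.3  34. ]]
bar [[-94.1  70.6  34. ]]
bar [[-24.2  44.6  34. ]]
bar [[-24.5  70.4  34. ]]
bard [[-31.8  63.5  34.2]]
bard [[-31.9  48.7  31.8]]
bard [[-85.   63.2  35.9]]
bard [[-85.9  47.9  31.8]]
```

The wrist view confirms the stage to about 1 mm, with the lip's rear face at stage x ≈ -57 and the bar at 34 mm. Each finger narrows to a tip about 3 mm thick at its inner face, so I want an opening of about 48.5 mm (claw -0.054).

```bash
sed -i 's/^P0=.*/P0=np.array([0.6045,0.0155,0.4122])/' h.py; python3 - <<'E'
from h import *
from cell import arm
a=arm.observe();print(delta(a,P0,-77,30.2,0.064),a['position'],a['clock'])
E
```

```text
(array([-0.71, -1.17, 15.65]), array([ 0.0009, -0.0004, -0.0022]), array([0.5219, 0.0123, 0.064 ])) [0.51402458 0.00125066 0.22048283] 1.95
```

Call:
{"fn": "apply_moves", "kwargs": {
  "commands": [
    [-0.7,-1.2,2,0,0,0],
    [0,0,3,0,0,0],
    [0,0,3,0,0,0],
    [0,0,3,0,0,0],
    [0,0,2,0,0,0]
  ],
  "claw": -0.054
}}

```text
clock: 2.45
position: [0.5215, 0.0116, 0.0889]
ee_rot: [2.624, -1.724, -0.002]
force: [-1.0, -0.3, -0.0]
width: 0.527
```

Call:
{"fn": "apply_moves", "kwargs": {
  "commands": [
    [0,0,1,0,0,0],
    [0,0,0.5,0,0,0],
    [0,0,0,0,0,0],
    [0,0,0,0,0,0]
  ]
}}

```text
clock: 2.85
position: [0.5232, 0.0134, 0.0766]
ee_rot: [-2.627, 1.721, -0.002]
force: [-0.7, -0.1, 0.9]
width: 0.529
```

```bash
python3 - <<'E'
from h import *
from cell import arm,vision
a=arm.observe();print(delta(a,P0,-77,30.2,0.064),a['position'],a['clock'],a['width']*92,a['force'])
for n in ('wrist','scene'):
    im,d=vision.get_image(n); im=cv2.cvtColor(im,cv2.COLOR_RGB2BGR)
    if n=='scene': im=cv2.resize(im[130:260,200:370],None,fx=4.5,fy=4.5,interpolation=cv2.INTER_CUBIC)
    else: im=cv2.resize(im,None,fx=1.5,fy=1.5)
    cv2.imwrite(f'pics/{n}3.png',im)
a=arm.observe();print(a['position'])
E
```

```text
(array([0.04, 0.17, 1.26]), array([-0.0013, -0.0006, -0.0016]), array([0.5219, 0.0123, 0.064 ])) [0.52323975 0.01336962 0.07663074] 2.85 48.63103834428425 [-0.69942733 -0.11764841  0.86331838]
[0.52330876 0.01356389 0.07670913]
```

View pics/wrist3.png

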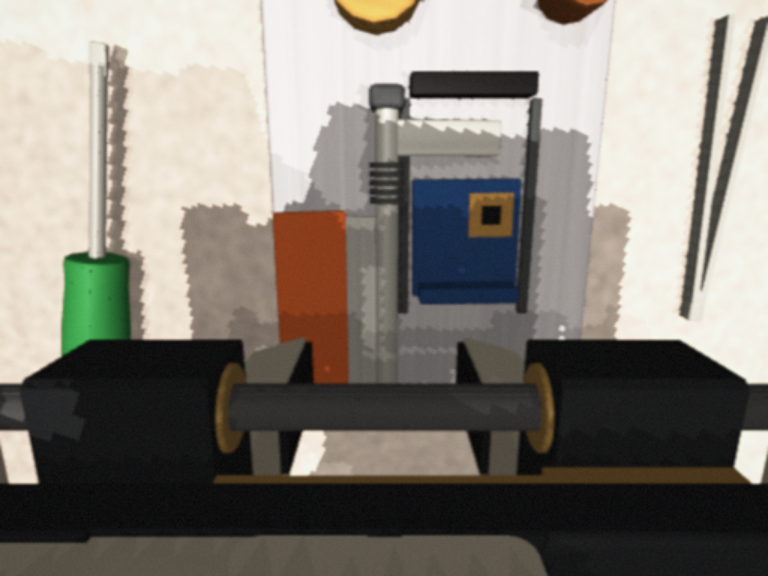

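View pics/scene3.png

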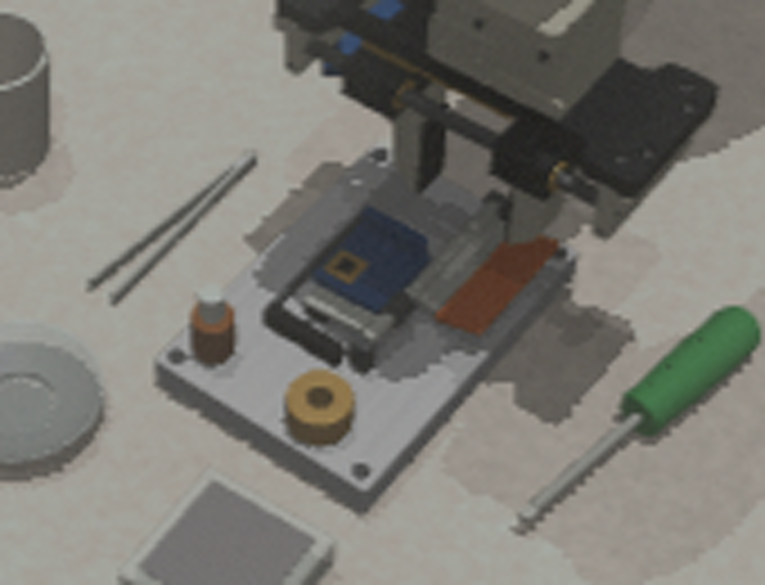

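The fingers are hanging clear over the bar and behind the lip (wrist picture: bar at (312,300), lip at (468,292), fingertips at about (300,345) and (470,345)). I'll go down gently while watching the force.

Call:
{"fn": "apply_moves", "kwargs": {
  "commands": [
    [0,0.1,0.8,0,0,0],
    [0,0,0.6,0,0,0],
    [0,0,0.2,0,0,0],
    [0,0,0,0,0,0]
  ]
}}

```text
clock: 3.35
position: [0.5213, 0.0132, 0.0592]
ee_rot: [2.628, -1.721, -0.001]
force: [0.1, -1.0, -0.1]
width: 0.528
```

Call:
{"fn": "apply_moves", "kwargs": {
  "commands": [
    [0,0,0.3,0,0,0],
    [0,0,0.2,0,0,0],
    [0,0,0,0,0,0]
  ]
}}

```text
clock: 3.65
position: [0.5219, 0.0132, 0.0547]
ee_rot: [-2.628, 1.721, -0.0]
force: [0.2, -0.1, 2.3]
width: 0.531
```

Call:
{"fn": "apply_moves", "kwargs": {
  "commands": [
    [0,0,0.2,0,0,0],
    [0,0,0.2,0,0,0],
    [0,0,0,0,0,0]
  ]
}}

```text
clock: 3.95
position: [0.522, 0.0129, 0.0507]
ee_rot: [-2.628, 1.722, -0.001]
force: [1.1, -1.7, 4.5]
width: 0.525
```

```bash
python3 - <<'E'
from h import *
from cell import arm,vision
a=arm.observe();print(delta(a,P0,-41.7,30.2,0.050),a['position'],a['clock'],a['width']*92,a['force'])
for n in ('wrist','scene'):
    im,d=vision.get_image(n); im=cv2.cvtColor(im,cv2.COLOR_RGB2BGR)
    if n=='scene': im=cv2.resize(im[150:240,230:350],None,fx=6.5,fy=6.5,interpolation=cv2.INTER_CUBIC)
    else: im=cv2.resize(im[0:250,150:400],None,fx=2.4,fy=2.4)
    cv2.imwrite(f'pics/{n}4.png',im)
E
```

```text
(array([ 0.04, -3.49,  0.07]), array([-0.0004, -0.0005, -0.0014]), array([0.5542, 0.0265, 0.05  ])) [0.52203189 0.01290214 0.05070518] 3.95 48.336117661095365 [ 1.13083492 -1.7313223   4.47654311]
```

View pics/wrist4.png

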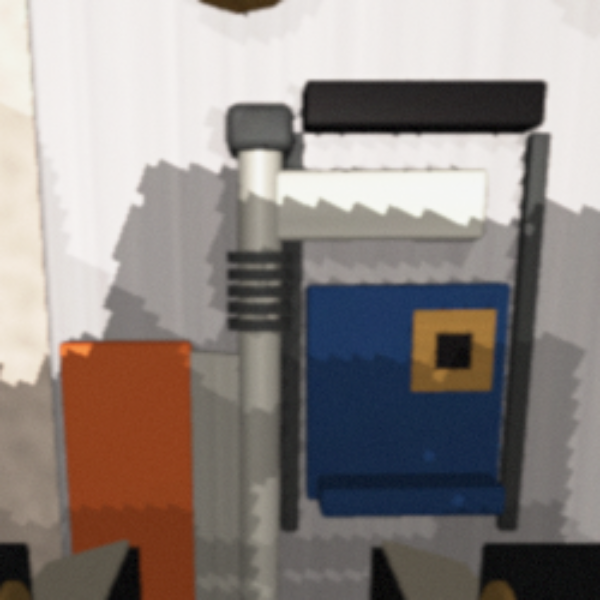

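View pics/scene4.png

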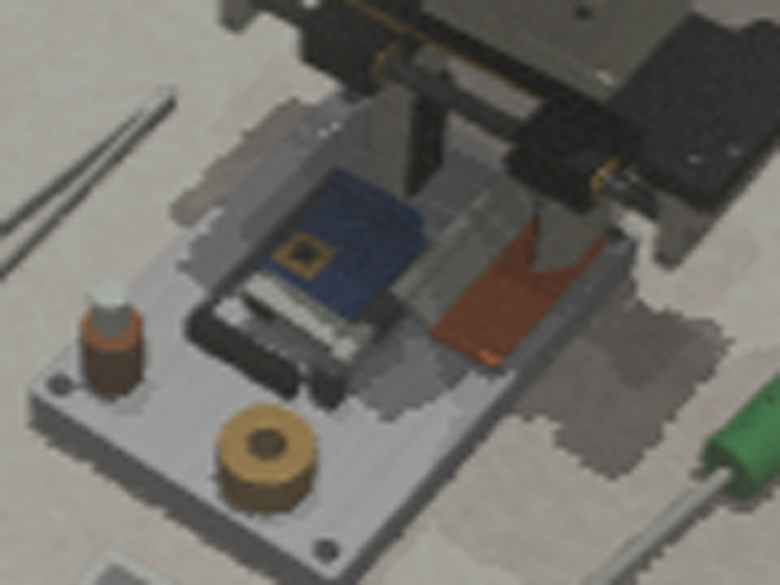

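The bar is pressed (scene picture: bar level at (510,300), arm raised) with 4.5 N on it. I'll press a touch more and then start pushing.

Call:
{"fn": "apply_moves", "kwargs": {
  "commands": [
    [0,0,0.05,0,0,0],
    [0,-0.3,0,0,0,0],
    [0,-0.4,0,0,0,0],
    [0,-0.4,0,0,0,0],
    [0,0,0,0,0,0]
  ]
}}

```text
clock: 4.55
position: [0.5321, 0.0182, 0.0501]
ee_rot: [-2.628, 1.72, 0.001]
force: [-1.5, -0.3, 3.4]
width: 0.526
```

Call:
{"fn": "apply_moves", "kwargs": {
  "commands": [
    [0,-0.3,0,0,0,0],
    [0,-0.3,0,0,0,0],
    [0,0,0,0,0,0]
  ]
}}

```text
clock: 4.85
position: [0.5377, 0.0203, 0.0502]
ee_rot: [-2.628, 1.721, -0.0]
force: [-2.3, -0.3, 3.7]
width: 0.53
```

```bash
cat > look.py <<'E'
import sys
from h import *
from cell import arm,vision
a=arm.observe();print(delta(a,P0,-41.7,30.2,0.050),a['position'],a['clock'],a['width']*92,a['force'])
for n in ('wrist','scene'):
    im,d=vision.get_image(n); im=cv2.cvtColor(im,cv2.COLOR_RGB2BGR)
    if n=='scene': im=cv2.resize(im[150:240,230:350],None,fx=6.5,fy=6.5,interpolation=cv2.INTER_CUBIC)
    else: im=cv2.resize(im[0:250,150:400],None,fx=2.4,fy=2.4)
    cv2.imwrite(f'pics/{n}{sys.argv[1]}.png',im)
E
python3 look.py 5
```

```text
(array([ 0.09, -1.75,  0.02]), array([-0.0005,  0.    , -0.0009]), array([0.5542, 0.0265, 0.05  ])) [0.53774895 0.02031423 0.0502191 ] 4.85 48.716117047219775 [-2.2709042  -0.34225157  3.67900544]
```

View pics/wrist5.png

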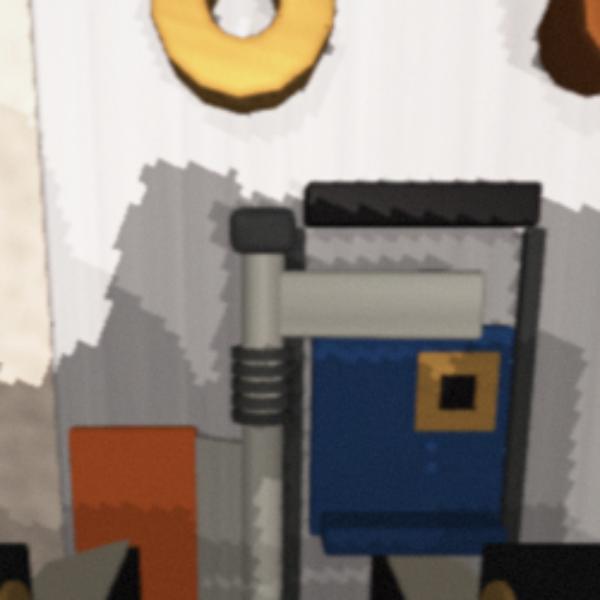

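View pics/scene5.png

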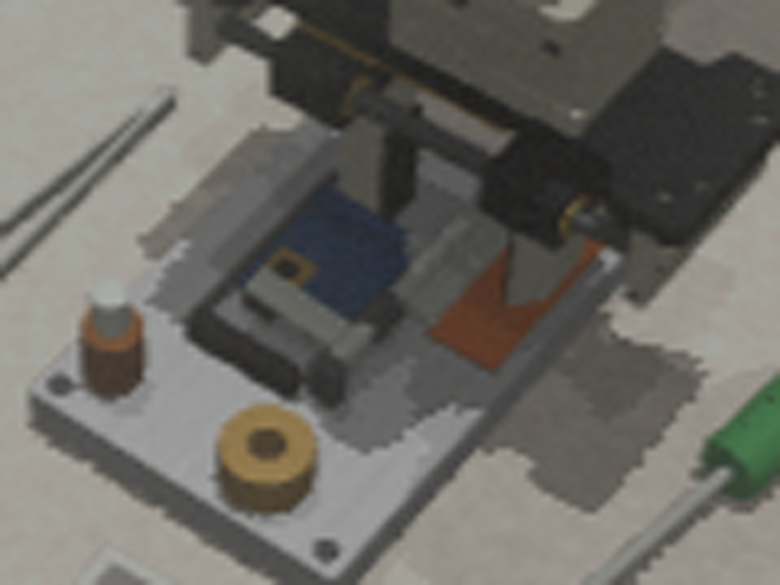

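The carrier is moving and its front edge is under the arm (wrist picture (400,335)). I'll keep pushing.

Call:
{"fn": "apply_moves", "kwargs": {
  "commands": [
    [0.05,-0.3,0,0,0,0],
    [0,-0.3,0,0,0,0],
    [0,-0.3,0,0,0,0],
    [0,-0.3,0,0,0,0],
    [0,0,0,0,0,0]
  ]
}}

```text
clock: 5.45
position: [0.5493, 0.0246, 0.0503]
ee_rot: [-2.628, 1.721, -0.001]
force: [-1.5, -1.3, 3.1]
width: 0.528
```

Call:
{"fn": "apply_moves", "kwargs": {
  "commands": [
    [0,-0.2,0,0,0,0],
    [0,-0.1,0,0,0,0],
    [0,0,0,0,0,0]
  ]
}}

```text
clock: 5.75
position: [0.5513, 0.0255, 0.0502]
ee_rot: [2.628, -1.721, 0.0]
force: [-3.4, -1.9, 3.5]
width: 0.525
```

```bash
python3 look.py 6
```

```text
(array([ 0.03, -0.31,  0.02]), array([ 0.0001, -0.0001, -0.0011]), array([0.5542, 0.0265, 0.05  ])) [0.55128048 0.02547447 0.05019425] 5.75 48.254725331425725 [-3.36842146 -1.92787062  3.52947058]
```

View pics/wrist6.png

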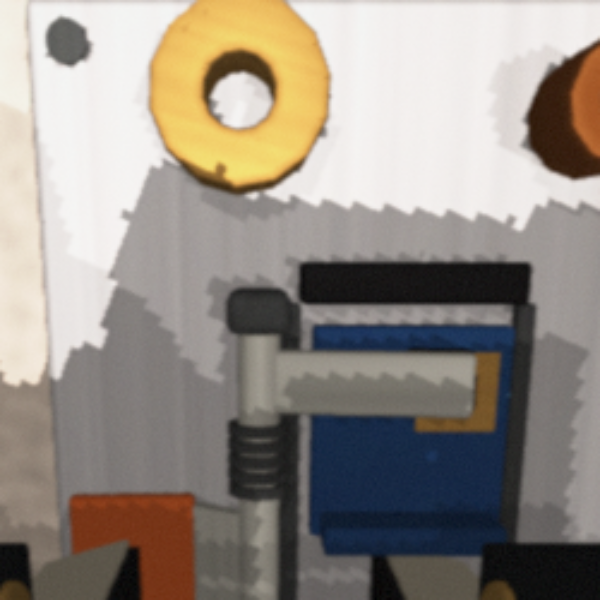

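View pics/scene6.png

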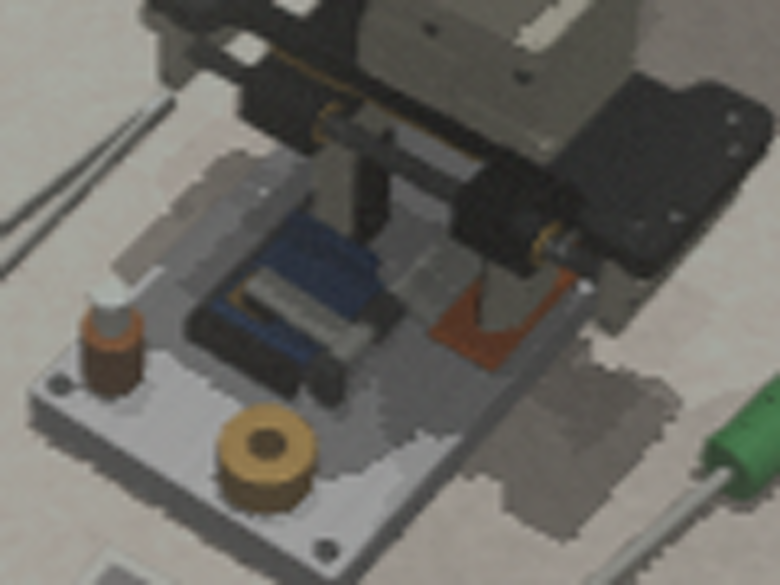

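About 3–4 mm is left (wrist picture: gap between rows 303 and 326).

Call:
{"fn": "apply_moves", "kwargs": {
  "commands": [
    [0,-0.2,0,0,0,0],
    [0,-0.1,0,0,0,0],
    [0,0,0,0,0,0]
  ]
}}

```text
clock: 6.15
position: [0.5543, 0.0269, 0.0503]
ee_rot: [-2.628, 1.721, -0.001]
force: [-2.5, -0.8, 4.6]
width: 0.529
```

Call:
{"fn": "apply_moves", "kwargs": {
  "commands": [
    [0,-0.1,0,0,0,0],
    [0,0,0,0,0,0]
  ]
}}

```text
clock: 6.35
position: [0.5549, 0.0271, 0.0502]
ee_rot: [2.628, -1.721, -0.0]
force: [-2.6, -1.7, 4.4]
width: 0.53
```

Call:
{"fn": "apply_moves", "kwargs": {
  "commands": [
    [0,-0.1,0,0,0,0],
    [0,0,0,0,0,0]
  ]
}}

```text
clock: 6.55
position: [0.5553, 0.0273, 0.0502]
ee_rot: [2.627, -1.721, -0.001]
force: [-5.2, -2.8, 5.4]
width: 0.525
```

Call:
{"fn": "apply_moves", "kwargs": {
  "commands": [
    [0,-0.05,0,0,0,0],
    [0,0,0,0,0,0]
  ]
}}

```text
clock: 6.75
position: [0.5553, 0.0273, 0.0501]
ee_rot: [2.626, -1.721, -0.002]
force: [-6.3, -3.0, 7.7]
width: 0.525
```

```bash
python3 look.py 7
```

```text
(array([0.03, 0.14, 0.01]), array([ 0.0019,  0.0001, -0.0015]), array([0.5542, 0.0265, 0.05  ])) [0.55534472 0.02728865 0.05008793] 6.75 48.3371408748117 [-6.28888331 -2.99340405  7.67922626]
```

View pics/wrist7.png

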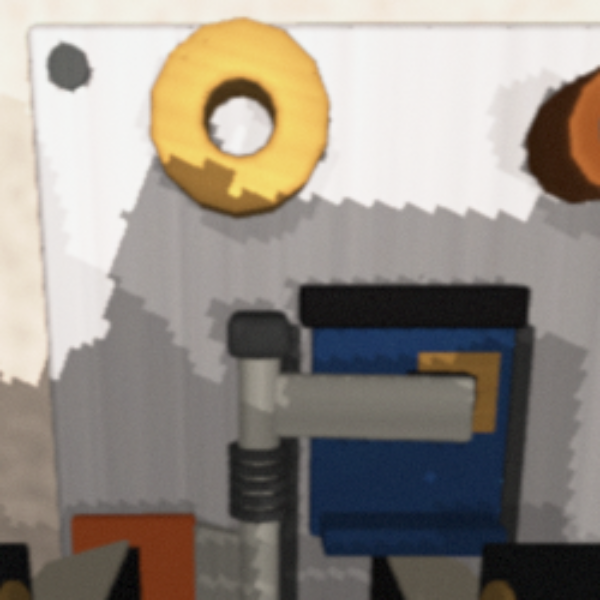

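The carrier is home: the blue edge meets the stop at row 328, the push force has risen to about 7 N and motion has stopped. I'll back the tip off the lip with the bar still held, then let the bar up slowly.

Call:
{"fn": "apply_moves", "kwargs": {
  "commands": [
    [0,0.2,0,0,0,0],
    [0,0.2,0,0,0,0],
    [0,0.2,0,0,0,0],
    [0,0,0,0,0,0]
  ]
}}

```text
clock: 7.25
position: [0.5516, 0.0257, 0.0506]
ee_rot: [-2.627, 1.72, -0.002]
force: [2.5, 0.8, 2.3]
width: 0.529
```

```bash
python3 look.py 8
```

```text
(array([ 0.03, -0.26,  0.06]), array([-0.0021, -0.0002, -0.001 ]), array([0.5542, 0.0265, 0.05  ])) [0.55164145 0.02570853 0.05063962] 7.25 48.698949879118075 [2.52352297 0.7674979  2.31617487]
```

View pics/wrist8.png

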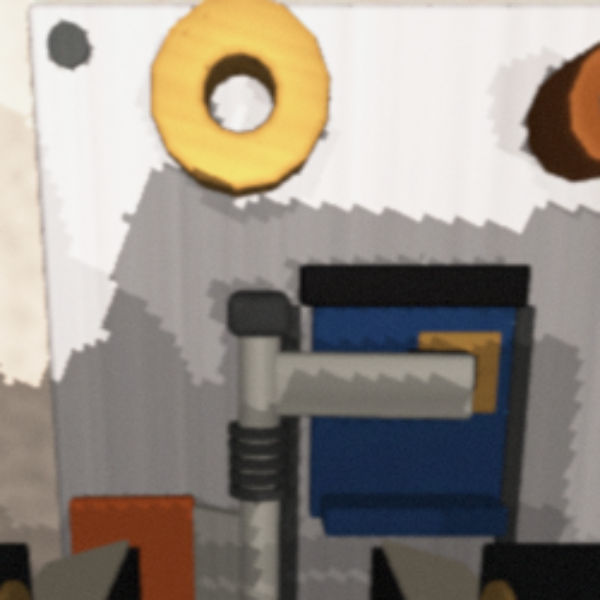

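The carrier stays against the stop (row 306) and the tip is clear of the lip (row 535 against the tip at 545). Now I'll let the bar up.

Call:
{"fn": "apply_moves", "kwargs": {
  "commands": [
    [0,0,-0.1,0,0,0],
    [0,0,-0.1,0,0,0],
    [0,0,-0.1,0,0,0],
    [0,0,-0.1,0,0,0],
    [0,0,-0.2,0,0,0]
  ]
}}

```text
clock: 7.85
position: [0.5496, 0.0248, 0.0557]
ee_rot: [2.626, -1.72, -0.002]
force: [0.3, -0.3, -0.9]
width: 0.526
```

Call:
{"fn": "apply_moves", "kwargs": {
  "commands": [
    [0,0,-0.4,0,0,0],
    [0,0,-1,0,0,0],
    [0,0,-2,0,0,0],
    [0,0,-3,0,0,0],
    [0,0,-3,0,0,0]
  ]
}}

```text
clock: 8.35
position: [0.5502, 0.0252, 0.1516]
ee_rot: [2.628, -1.721, -0.001]
force: [0.5, 0.9, -0.0]
width: 0.53
```

Call:
{"fn": "apply_moves", "kwargs": {
  "commands": [
    [0,1,-3,0,0,0],
    [0,2,-2,0,0,0],
    [0,2,0,0,0,0],
    [0,0,0,0,0,0],
    [0,0,0,0,0,0]
  ]
}}

```text
clock: 8.85
position: [0.5049, 0.0052, 0.2009]
ee_rot: [-2.627, 1.722, -0.001]
force: [-0.1, 0.4, -1.0]
width: 0.53
```

```bash
python3 - <<'E'
from h import *
from cell import arm,vision
a=arm.observe();print(a['position'],a['clock'],a['force'])
for n,(r0,r1,c0,c1) in dict(wrist=(0,210,180,360),scene=(150,245,225,335),top=(155,280,185,310)).items():
    c=vision.get_calibration(n); im,d=vision.get_image(n); im=cv2.cvtColor(im,cv2.COLOR_RGB2BGR)
    k=min(800/(c1-c0),600/(r1-r0)); cv2.imwrite(f'pics/{n}9.png',cv2.resize(im[r0:r1,c0:c1],None,fx=k,fy=k,interpolation=cv2.INTER_CUBIC)); print(n,k)
    if n=='wrist':
        for nm,X in dict(bar=(-60,60,30),carr=(-22,-8,26),arm=(0,8,40),nosetop=(0,-4,36)).items():
            X=S2W(P0,np.array([X])/1e3); u=proj(c,X)[0]; v=d[int(u[1])-1:int(u[1])+2,int(u[0])-1:int(u[0])+2]; z=np.median(v)
            Y=c['R'].T@(np.linalg.inv(c['K'])@[u[0],u[1],1]*z-c['t']); print(nm,u.round(),(W2S(P0,Y)*1e3).round(1))
E
```

```text
[0.50485256 0.00516249 0.20090523] 8.85 [-0.06023673  0.40579738 -1.00805608]
wrist 2.857142857142857
bar [223. 144.] [[-59.9  59.9  31.1]]
carr [298. 101.] [[-22.   -8.1  25.2]]
arm [282.  74.] [[ 0.4  7.7 35.7]]
nosetop [296.  74.] [[ 0.1 -4.1 35.4]]
scene 6.315789473684211
top 4.8
```

View pics/wrist9.png

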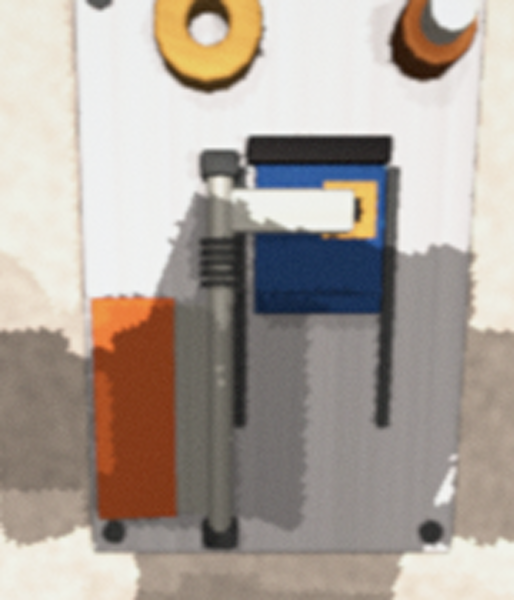

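View pics/scene9.png

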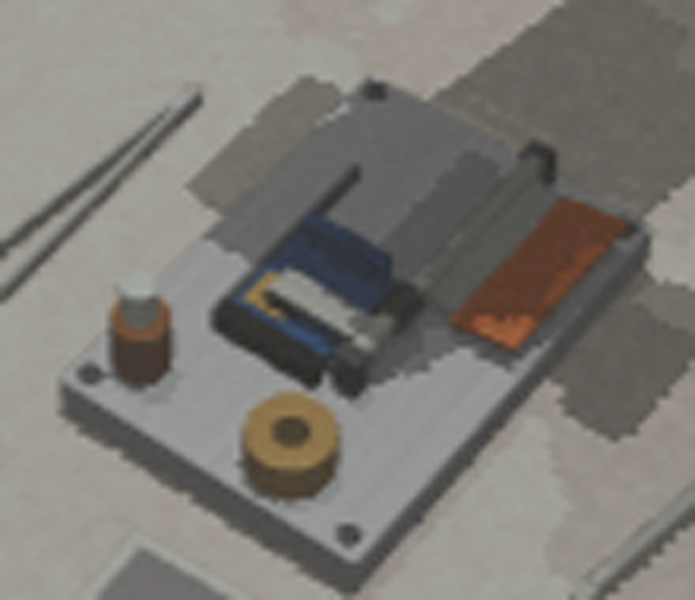

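```bash
python3 - <<'E'
from h import *
from cell import vision,order,arm
c=vision.get_calibration('wrist')
for uv,z in [((258,313),.038),((375,313),.038),((248,163),.030),((390,163),.030)]:
    print((W2S(P0,ray(c,np.array(uv)/2.857+[179.7,-.3],z))*1e3).round(1))
print(order.sign_off(), arm.observe()['clock'])
E
```

```text
[[-28.4  18.4  38. ]]
[[-28.4 -16.9  38. ]]
[[15.  21.5 30. ]]
[[ 14.9 -20.9  30. ]]
the job is handed in; nothing more can be done
the job is handed in; nothing more can be done
```

The carrier is home against the end stop and clamped by the clip. The hand is clear of everything, and I handed the job in about 9 s into the 54 s allowed.

**What I did:** I pressed the orange bar with one fingertip until it was level, at about 4.5 N. With the bar held down, the other tip pushed the smaller blue carrier by its lip under the raised nose. I stopped when the push force rose to about 7 N and motion ceased. Then I backed the tip off the lip, let the bar up slowly and lifted the hand away.

**Last checks:**
- **Seating:** The lip's rear face measured at stage x ≈ -28.4 mm and the stop face at ≈ 14.9 mm. Both read about 1–1.5 mm past nominal, which is calibration offset. Their spacing is 43.3 mm against the expected 44, so no gap is left. The carrier sits square.
- **Clamp:** The bar came part-way up, to about 31 mm. That fits the clip clamping the carrier rather than closing fully, but I had no direct reading of the clip angle.
- **Surroundings:** The vial, spool and tweezers look undisturbed in the last pictures. I didn't re-measure the dish, box, beaker or driver, though the hand never came near them after the first approach. The force read about 1 N or less, i.e. just noise, with the hand away.

No check failed.

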